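# Draw the straightedge out of the slotted bar bin

## Robot

A 7-joint arm with a two-finger parallel gripper is mounted at the origin on the work surface. World frame = base frame: x ahead of the robot, y to its left, z up, the work surface at z = 0. Lengths are in mm, angles in rad, forces in N, time in s.
With the tool pointing down it reaches from about 425 to 1025 mm from the base axis. Payload 9.4 kg.
Tool frame: the origin (TCP) lies on the centre line of the jaws, within the pads' length; the fingertips stand 22 mm ahead of it and the grasp point (between the pads) lies 3 mm ahead of it; z points along the fingers, y is the direction in which the jaws open and shut (so a half turn about z gives the same grasp; the last joint's range is limited). The gripper opens to 85 mm and grips with 20 to 120 N. Pads are 22 mm wide; open, the fingers measure 114 mm over their backs; the gripper's body (76 mm by 85 mm) begins 54 mm behind the grasp point. The pads swing forward as they close: fully open they stand 13 mm farther back than shut.
Start: joints at [-1.228, 0.599, -0.003, 1.599, 0.002, 0.943, -0.08], TCP at [295.497, 662.047, 253.275] pointing down, gripper open.
Joint ranges: [-2.57, 2.57], [-0.35, 1.97], [-1.29, 1.29], [0.11, 2.56], [-1.05, 4.19], [0.11, 1.86], [-2.63, 2.63]. Speed limits (rad/s): [2.22, 2.22, 3.01, 3.01, 3.14, 3.14, 3.14].

## Interface

Orientations are given as a unit quaternion [x, y, z, w].
In Python, from station import monitor, imaging, order gives the robot as it stands.
- The arm moves only by the shell command python3 -m inch 'ROWS' [FORCE]. ROWS is JSON, one flat list of numbers, 7 for each row, row after row: the shift along the tool's x, y, z in mm, then the turn, a rotation vector about the tool's x, y, z in degrees, then the finger opening in mm, from 0 to 85.4. A call has 1 to 12 rows; each row shifts and turns the commanded pose from where the row before left it, along the tool's axes as they then stand; what a row does not reach is not made up. A row lasts 1/8 s, in which the tool goes at most 62.5 mm and 10.7 degrees, less where a joint would pass 70% of its speed; a pose out of reach is approached as far as the arm can. A call is refused whole if a number of a shift passes 62.5 or a number of a turn 10.7, either way. A call with a gripper value outside its range is refused whole. The fingers move at their own pace and stop on an object; FORCE is the grip in N (left out, the last holds). Time passes only in rows, so rows that do not move let the fingers close. It gives the time, the measured TCP pose, the force and the opening at its end, in the units of the state.
- monitor.state(): the state, without advancing time (a new reading comes with each control period).
- imaging.read_camera(name): name is "scene" or "side" or "wrist"; returns a dict with "color" (480x640x3 uint8, blue, green, red), "depth" (480x640 float32, mm along the optical axis (not along the pixel's ray), 0 where there is no reading), "mtx" (3x3 intrinsics, pixels), "dist_coeffs" ([k1, k2, p1, p2, k3] as OpenCV has them; the pictures are not rectified), "origin" and "rotation" of the camera in the world. Camera axes: x right, y up, looking along -z (the intrinsics and any distortion apply to the point x, -y, -z); pixel columns grow to the right and rows downward; lengths in mm; the calibration is good to about 2 mm. A picture is of the moment at which its call begins.
- order.close_job(): hands the job in, once; it reports no verdict.
The state is a dict: "time": time; "joints": joint angles; "joint_vel": joint speeds; "joint_efforts": joint torques, N m; "tcp_pos": TCP position; "tool_rot": TCP orientation; "ft_force": force on the tool from outside, world axes, zero at the start; "torque": the same for the moment, N m; "width": finger opening in mm.
Only numpy, scipy, OpenCV 4.12 (cv2) and the standard library are available. Lean on these libraries where they do the work, as an engineer would, in place of code of your own. Each camera call takes 0.05 s, during which the arm holds its last target.

## Task

Take the wide flat straightedge, which leans in the plywood bar bin, out through its slot, then lay it flat and centred in the two notches of the wooden rest and let go of it.

Things in the scene. Friction and masses are not known exactly. Their poses are not given: they have to be found in the camera images.
- straightedge: Flat aluminium bar, 260 x 30 x 8 mm, 0.17 kg, dark hole near its raised end. Origin at its middle; x along it towards the low end in the bin, y across, z square to its face. It leans in one of the bin's three slots, rising 20 degrees outwards; the low end stands on the bin floor at the back wall, 100 mm sticks out. The other slots hold a 14 round rod and a 13 square bar, both shorter.
- bin: Fixed plywood bin, closed top, mm: 160 deep (x), 250 wide (y), 124 high, reel and tray on top to 170. Origin: centre of underside, z up. Slotted front wall, 10 thick, outer face x = -80. Slots 44 wide, 32 high, closed all round, at y = -75, 0, 75, sills 59 above the table; inner floor at 10. Lifted straight up, a bar jams; drawn along its own slope it is free after 160.
- rest: Fixed wooden rest: foot board 150 (x) x 90 (y) x 12 mm with two uprights 14 thick at x = -40 and 40, each with a notch 50 wide (y): seat 55 above the table, lips to 67. Origin: centre of underside, z up. The bar lies along x in both notches, either end first; seated, its middle is 59 above the table.
Not all that is in view belongs to the job. Leave any black, blue or purple look-alike of the rest alone.

How it is judged:
By the outcome, as a careful person would: the job done as asked, in the order asked, and still so for the second after the job is handed in, with the robot touching nothing.
It also fails if it takes over 42 s, if anything falls off the work surface, if the arm or the gripper's body presses on something with over 40 N, if the wrist force passes 120 N, or if a joint passes its speed limit or range.

## Working session

There is one attempt and no reset: what is moved stays moved. The work goes in short steps, Python scripts to look and compute and a shell command to move; the robot and the scene stay as the last step left them, time stands still between calls to the robot, and variables do not carry over. Pictures are saved under pics/ and viewed, and the job is handed in when it is done.

```bash
ls; mkdir -p pics; cat > h.py <<'E'
import numpy as np, cv2, pickle
from station import monitor, imaging, order
def grab(names=("scene","side","wrist"),tag="a"):
    out={}
    for n in names:
        d=imaging.read_camera(n); out[n]=d
        cv2.imwrite(f"pics/{n}_{tag}.png",d["color"])
    pickle.dump(out,open(f"cam_{tag}.pkl","wb")); return out
def load(tag): return pickle.load(open(f"cam_{tag}.pkl","rb"))
def cloud(d):
    h,w=d["depth"].shape
    u,v=np.meshgrid(np.arange(w),np.arange(h))
    p=cv2.undistortPoints(np.stack([u,v],-1).reshape(-1,1,2).astype(np.float64),np.array(d["mtx"],float),np.array(d["dist_coeffs"],float)).reshape(h,w,2)
    z=d["depth"].astype(float)
    c=np.stack([p[...,0]*z,-p[...,1]*z,-z],-1)
    P=c@np.array(d["rotation"]).T+np.array(d["origin"])
    P[z<=0]=np.nan
    return P
def proj(d,X):
    X=np.atleast_2d(X); c=(X-np.array(d["origin"]))@np.array(d["rotation"])
    c=c*[1,-1,-1]
    p,_=cv2.projectPoints(c,np.zeros(3),np.zeros(3),np.array(d["mtx"],float),np.array(d["dist_coeffs"],float)); return p.reshape(-1,2)
E
python3 - <<'E'
from h import *
o=grab()
for n in o: print(n,o[n]["origin"],np.round(o[n]["rotation"],3).tolist())
s=monitor.state();print(s)
E
```

```text
pics
scene [1375.49742219  -87.34012955  745.36034413] [0.317, 0.331, 0.657, 0.599]
side [  -96.31276056 -1030.95331931   924.10589667] [0.408, -0.114, -0.236, 0.874]
wrist [228.89273964 691.58055047 372.88470725] [-0.122, -0.078, 0.539, 0.83]
{'time': 0.15, 'joints': array([-1.22766268,  0.59993565, -0.00256218,  1.59994702,  0.00180916,
        0.94289296, -0.07981296]), 'joint_vel': array([-0.00186548, -0.00034889,  0.0001866 , -0.00256744, -0.00100443,
        0.00073632,  0.0011523 ]), 'joint_efforts': array([ 3.74352821e-03, -7.76994681e+01,  1.56686559e+00, -2.58236182e+01,
        1.24635093e-02,  6.86894040e-03, -8.38176078e-06]), 'tcp_pos': array([295.37873634, 661.74165099, 252.61885455]), 'tool_rot': array([ 2.08346093e-01,  9.78054987e-01, -5.86406167e-04, -6.85118004e-05]), 'ft_force': array([-0.49017482,  0.27470533, -0.71771669]), 'torque': array([0.05659694, 0.02028999, 0.02255511]), 'width': 85.34726410401554}
```

```bash
sed -i 's/^import numpy.*/&\nfrom scipy.spatial.transform import Rotation as R/; s/np.array(d\["rotation"\])/R.from_quat(d["rotation"]).as_matrix()/g' h.py; cat h.py | grep quat
```

```text
P=c@R.from_quat(d["rotation"]).as_matrix().T+np.array(d["origin"])
    X=np.atleast_2d(X); c=(X-np.array(d["origin"]))@R.from_quat(d["rotation"]).as_matrix()
```

View pics/scene_a.png

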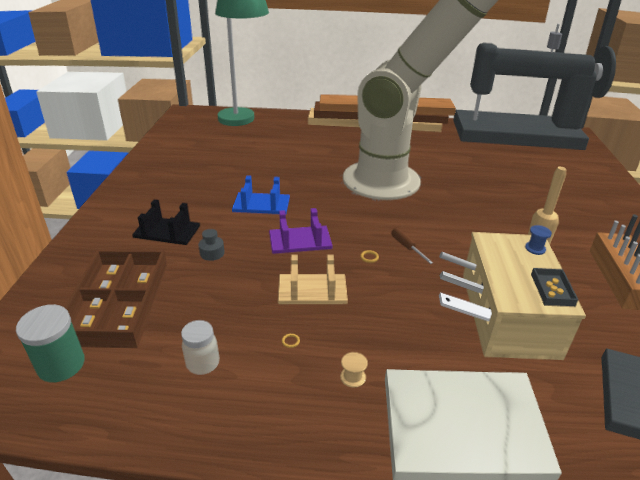

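View pics/side_a.png

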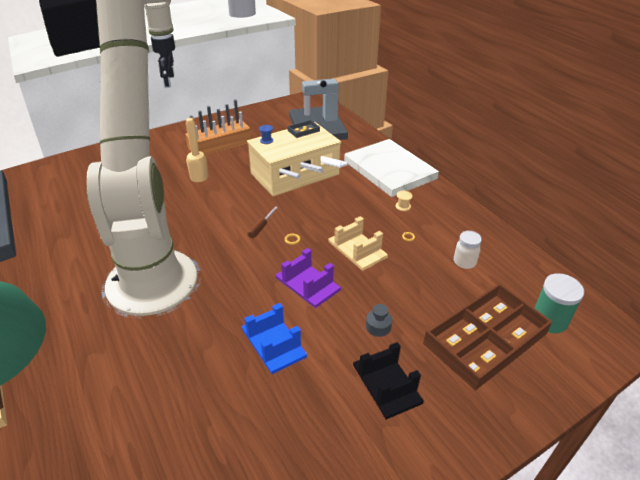

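View pics/wrist_a.png

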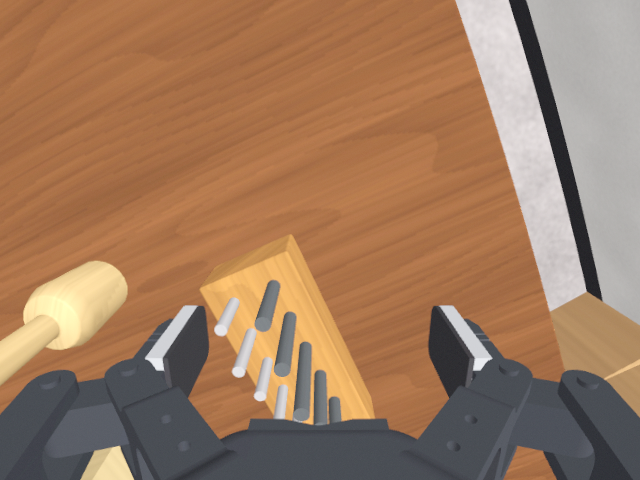

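```bash
python3 - <<'E'
from h import *
o=load("a")
a=o["scene"]["color"][225:375,420:600]; b=o["side"]["color"][115:215,240:360]
a=cv2.resize(a,(540,450),interpolation=cv2.INTER_CUBIC)
b=cv2.resize(b,(540,450),interpolation=cv2.INTER_CUBIC)
cv2.imwrite("pics/crop1.png",a);cv2.imwrite("pics/crop2.png",b)
E
```

```text
(no output)
```

View pics/crop1.png

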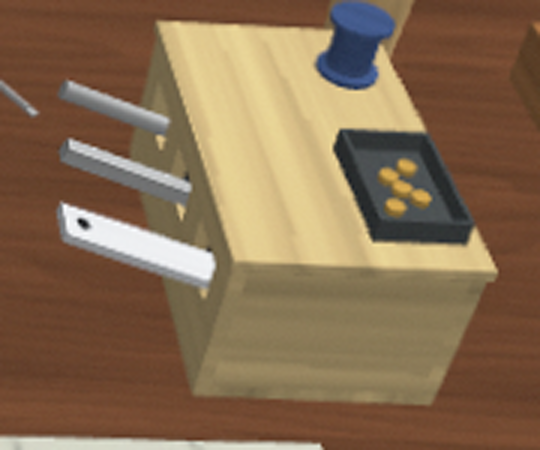

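View pics/crop2.png

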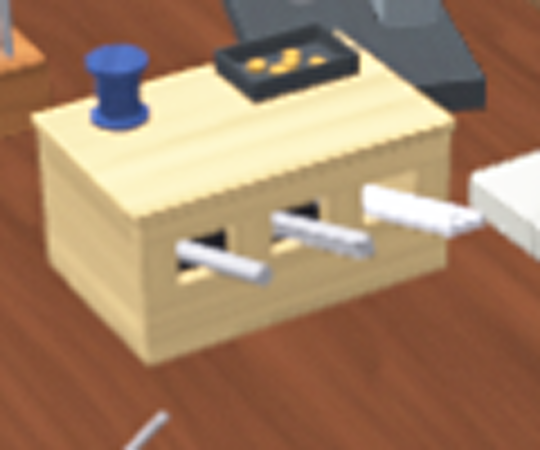

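Candidates (scene pixels): round rod (458,260), square bar (462,282), and the wide flat bar with a dark hole (466,306). The last one matches the description, and the close crop confirms it. For the rest I take the tan wooden one at (313,288), not purple (300,237), blue (262,202) or black (167,228).

Next I measure the bin, bar and rest.

```bash
python3 - <<'E'
from h import *
o=load("a")
for n in ("scene","side"):
    d=o[n];P=cloud(d)
    if n=="scene": r=(slice(220,370),slice(420,600)); rr=(slice(250,310),slice(270,355))
    else: r=(slice(115,215),slice(240,360)); rr=(slice(210,270),slice(322,392))
    Q=P[r].reshape(-1,3); Q=Q[np.isfinite(Q[:,0])]
    T=Q[abs(Q[:,2]-124)<5]
    c=cv2.minAreaRect(T[:,:2].astype(np.float32)); print(n,"bintop",len(T),T[:,2].mean(),c)
    print(" box",np.round(cv2.boxPoints(c),1).tolist())
    # table check
    Z=Q[abs(Q[:,2])<8]; print(" table z",np.median(Z[:,2]))
    Q=P[rr].reshape(-1,3); Q=Q[np.isfinite(Q[:,0])]
    F=Q[(Q[:,2]>7)&(Q[:,2]<80)]
    print(" rest all",cv2.minAreaRect(F[:,:2].astype(np.float32)),len(F))
    F2=F[abs(F[:,2]-12)<3]; c=cv2.minAreaRect(F2[:,:2].astype(np.float32));print(" foot",len(F2),c)
    U=F[F[:,2]>30]; print(" up z max",np.percentile(U[:,2],[50,90,99]))
    print(" uprights",cv2.minAreaRect(U[:,:2].astype(np.float32)))
E
```

```text
scene bintop 5472 124.60107515880432 ((570.0218505859375, 268.9361877441406), (259.5229187011719, 167.7218475341797), 1.540795087814331)
 box [[438.1000061035156, 349.29998779296875], [442.6000061035156, 181.60000610351562], [702.0, 188.60000610351562], [697.5, 356.29998779296875]]
 table z 0.7043504078603178
 rest all ((488.18365478515625, -171.57662963867188), (203.5557098388672, 158.59117126464844), 13.248727798461914) 2202
 foot 1422 ((490.0273132324219, -172.46270751953125), (198.56629943847656, 158.52490234375), 12.462541580200195)
 up z max [57.01118491 68.31245806 70.10856254]
 uprights ((534.7048950195312, -160.47076416015625), (95.46115112304688, 94.03346252441406), 6.244007110595703)
side bintop 1765 122.83636849658227 ((567.485107421875, 266.32305908203125), (257.03741455078125, 173.1214141845703), 1.0072200298309326)
 box [[437.5, 350.6000061035156], [440.5, 177.5], [697.5, 182.0], [694.5, 355.1000061035156]]
 table z -0.34162096019565524
 rest all ((510.300048828125, -197.49566650390625), (232.21630859375, 163.52822875976562), 55.48876190185547) 1628
 foot 505 ((533.4138793945312, -164.2022705078125), (93.95409393310547, 153.6195831298828), 5.9343366622924805)
 up z max [53.07637099 66.75535929 69.80911049]
 uprights ((478.52325439453125, -173.96865844726562), (219.8344268798828, 108.95559692382812), 13.02364730834961)
```

```bash
cat > fit.py <<'E'
from h import *
from scipy.optimize import least_squares
def sdf(p,c,h):
    q=abs(p-c)-h
    return np.linalg.norm(np.maximum(q,0),axis=-1)+np.minimum(q.max(-1),0)
def union(p,boxes): return np.min([sdf(p,np.array(c),np.array(h)) for c,h in boxes],0)
def fit(P,boxes,x0,pad=25,zmin=6,it=6):
    # x,y,yaw,dz
    x=np.array(x0+[0.])
    for k in range(it):
        g=pad if k==0 else (12 if k<3 else 7)
        def loc(x): return R.from_euler('z',-x[2]).apply(P-[x[0],x[1],x[3]])
        m=(P[:,2]>zmin)&(abs(union(loc(x),boxes))<g)
        Q=P[m]
        f=lambda x: union(R.from_euler('z',-x[2]).apply(Q-[x[0],x[1],x[3]]),boxes)
        x=least_squares(f,x,loss='soft_l1',f_scale=2,x_scale=[1,1,.02,1]).x
    return x,m.sum(),np.median(abs(f(x)))
REST=[((0,0,6),(75,45,6))]
for s in (-40,40):
    REST+=[((s,0,27.5),(7,45,27.5)),((s,-35,33.5),(7,10,33.5)),((s,35,33.5),(7,10,33.5))]
BIN=[((0,0,62),(80,125,62))]
E
python3 - <<'E'
from fit import *
o=load("a")
for n in ("scene","side"):
    P=cloud(o[n]).reshape(-1,3);P=P[np.isfinite(P[:,0])]
    for yaw in (0.1,):
        x,m,e=fit(P,REST,[533.,-162,yaw]); print(n,"rest",np.round(x,3),np.degrees(x[2]),m,e)
    x,m,e=fit(P,BIN,[569.,267,np.pi/2+.02]); print(n,"bin",np.round(x,3),np.degrees(x[2]),m,e)
    Q=P[(P[:,0]>605)&(P[:,0]<690)&(P[:,1]>60)&(P[:,1]<182)&(P[:,2]>50)&(P[:,2]<140)]
    np.save(f"bar_{n}.npy",Q)
    print(len(Q),Q.min(0),Q.max(0))
    c=Q.mean(0);u,s,v=np.linalg.svd(Q-c);print(c,s,v.round(3).tolist())
E
```

```text
scene rest [ 5.32630e+02 -1.65441e+02  1.18000e-01  6.36000e-01] 6.749138269256324 1431 1.479165755980091
scene bin [568.731 269.325   1.597   0.909] 91.47459833969474 10551 0.950087451918705
547 [630.15853233  93.25769314  69.17056501] [665.76487028 181.91524503 108.56694484]
[651.3782846  136.36544947  90.39125575] [636.64227836 225.33540933  50.45677246] [[0.018, -0.943, 0.333], [-0.996, 0.011, 0.087], [0.086, 0.333, 0.939]]
side rest [ 5.37723e+02 -1.73254e+02  1.05000e-01  1.14400e+01] 6.020816254930323 1050 1.954284312262991
side bin [568.785 268.708   1.591  -1.091] 91.16527929602975 4021 1.5220074836044972
109 [627.17037764  88.53301762  66.99902792] [662.45332182 181.81401462 126.10733279]
[642.91432684 131.23264953  90.0270041 ] [306.63868215  99.56789528  69.39280198] [[-0.108, 0.949, -0.296], [0.943, 0.192, 0.272], [-0.315, 0.25, 0.915]]
```

```bash
python3 - <<'E'
from fit import *
o=load("a")
for n in ("scene","side"):
    P=cloud(o[n]).reshape(-1,3);P=P[np.isfinite(P[:,0])]
    x,m,e=fit(P,REST,[533.,-163,np.pi/2+.1]); print(n,"rest",np.round(x,3),np.degrees(x[2]),m,e)
    Q=np.load(f"bar_{n}.npy")
    m=np.linalg.norm(Q-np.median(Q,0),axis=1)<80;Q=Q[m]
    # bar: centre from raised end; x: xe,ye,ze (raised end centre), yaw, pitch, roll
    def loc(x,Q): 
        Rm=R.from_euler('ZYX',[x[3],x[4],x[5]])  # bar x toward low end
        return Rm.inv().apply(Q-x[:3])
    def f(x): return union(loc(x,Q),[((130,0,0),(130,15,4))])
    x=np.array([648,93,104,np.pi/2+.02,np.radians(20),0.])
    for _ in range(3):
        r=least_squares(f,x,loss='soft_l1',f_scale=1.5,x_scale=[1,1,1,.02,.02,.02]);x=r.x
    Rm=R.from_euler('ZYX',x[3:]).as_matrix()
    print(n,"bar end",x[:3].round(1),np.degrees(x[3:]).round(2),np.median(abs(f(x))), "low end",(x[:3]+260*Rm[:,0]).round(1),"100in",(x[:3]+100*Rm[:,0]).round(1))
E
```

```text
scene rest [ 534.545 -160.146    1.684    0.84 ] 96.46838334613439 2199 0.8530403480230362
scene bar end [648.7  94.9 102.4] [91.87 19.97 -0.97] 0.7038478674651341 low end [640.7 339.1  13.6] 100in [645.7 188.8  68.2]
side rest [ 5.34522e+02 -1.61910e+02  1.68500e+00 -1.38000e-01] 96.55835723223 1599 1.1814881225606015
side bar end [647.2  90.8 100.6] [92.26 19.36  1.44] 0.8016929164168634 low end [637.5 335.9  14.4] 100in [643.4 185.1  67.4]
```

```bash
cat >> h.py <<'E'
def delta(pos,Rm):
    s=monitor.state(); R0=R.from_quat(s["tool_rot"])
    dw=np.array(pos)-s["tcp_pos"]
    print("tcp",s["tcp_pos"].round(1),"t",round(s["time"],2),"w",round(s["width"],1),"F",s["ft_force"].round(1),"q",s["joints"].round(2))
    rv=(R0.inv()*R.from_matrix(Rm)).as_rotvec(degrees=True)
    print("world d",dw.round(1),"tool d now",R0.inv().apply(dw).round(1),"tool d after turn",(np.array(Rm).T@dw).round(1),"turn",rv.round(2))
def frame(yaw,pitch):
    # tool x at heading yaw, pitched down by pitch deg (bar-like), tool z downish
    return (R.from_euler('ZY',[yaw,pitch],degrees=True)*R.from_euler('x',180,degrees=True)).as_matrix()
E
python3 - <<'E'
from h import *
o=load("a")
P=cloud(o["scene"]).reshape(480,640,3)
Q=P[165:260,520:575].reshape(-1,3);Q=Q[np.isfinite(Q[:,0])&(Q[:,2]>175)];print("mallet",Q.min(0),Q.max(0))
Q=P[225:330,470:585].reshape(-1,3);Q=Q[(Q[:,2]>130)&(Q[:,0]>430)];print("top",Q.min(0),Q.max(0))
T=P[265:305,530:578].reshape(-1,3);T=T[T[:,2]>128];print("tray",T.min(0),T.max(0))
print(frame(92,0).round(2))
delta([647,121,200],frame(92,0))
E
```

```text
mallet [274.40640604 394.90990136 175.0175903 ] [300.00013798 424.34956775 218.13362463]
top [468.32481816 278.89974536 130.01016931] [676.92064297 343.49231149 173.87839914]
tray [581.142265   266.99698802 128.03001722] [676.92064297 343.49231149 145.6200379 ]
[[-0.03  1.    0.  ]
 [ 1.    0.03  0.  ]
 [ 0.    0.   -1.  ]]
tcp [295.4 661.7 252.6] t 0.15 w 85.3 F [-0.5  0.3 -0.7] q [-1.23  0.6  -0.    1.6   0.    0.94 -0.08]
world d [ 351.6 -540.7  -52.6] tool d now [-541.5 -350.4   53.1] tool d after turn [-552.7  332.5   52.6] turn [-6.000e-02  4.000e-02  6.395e+01]
```

```bash
python3 -m inch '[0,0,-10,0,0,10.6,85, 0,0,-10,0,0,10.7,85, 0,0,-5,0,0,10.7,85, 0,0,0,0,0,10.7,85, 0,0,0,0,0,10.7,85, 0,0,0,0,0,10.6,85, 0,0,0,0,0,0,85]' 60; python3 -m inch '[-20,12,0,0,0,0,70, -40,24,0,0,0,0,70, -45,27,0,0,0,0,70, -45,27,0,0,0,0,70, -45,27,0,0,0,0,70, -45,27,0,0,0,0,70, -45,27,0,0,0,0,70, -45,27,0,0,0,0,70, -45,27,0,0,0,0,70, -45,27,0,0,0,0,70, -40,24,0,0,0,0,70, 0,0,0,0,0,0,70]' ; python3 -c "
from h import *
delta([647,121,200],frame(92,0))"
```

```text
time: 1.02
tcp_pos: [295.1, 662.1, 277.9]
tool_rot: [0.694, 0.72, -0.0, 0.0]
ft_force: [0.1, 0.8, -1.0]
width: 84.8
time: 2.52
tcp_pos: [588.8, 205.2, 278.8]
tool_rot: [0.697, 0.717, -0.0, 0.001]
ft_force: [0.6, 0.1, 0.6]
width: 70.0
tcp [588.8 205.2 278.8] t 2.52 w 70.0 F [0.6 0.1 0.6] q [-0.66  0.46  0.33  1.83 -0.19  0.88 -0.2 ]
world d [ 58.2 -84.2 -78.8] tool d now [-85.7  55.6  79. ] tool d after turn [-86.2  55.2  78.8] turn [ 0.08  0.11 -0.34]
```

```bash
python3 -m inch '[-28,18,0,0,0,0,62, -30,19,20,0,0,0,62, -28,18,30,0,0,-0.3,62, 0,0,29,0,0,0,62, 0,0,0,0,0,0,62, 0,0,0,0,0,0,62]' ; python3 - <<'E'
from h import *
delta([647,121,95],frame(92,0))
o=grab(("wrist",),"b")
E
```

```text
time: 3.28
tcp_pos: [644.9, 128.0, 200.3]
tool_rot: [0.693, 0.721, 0.0, 0.0]
ft_force: [0.0, -0.1, -0.1]
width: 61.7
tcp [644.9 128.  200.3] t 3.27 w 61.7 F [ 0.  -0.1 -0.1] q [-0.47  0.59  0.29  1.82 -0.24  0.76 -0.01]
world d [   2.1   -7.  -105.3] tool d now [ -7.2   1.8 105.3] tool d after turn [ -7.1   1.9 105.3] turn [ 0.04 -0.03  0.34]
```

View pics/wrist_b.png

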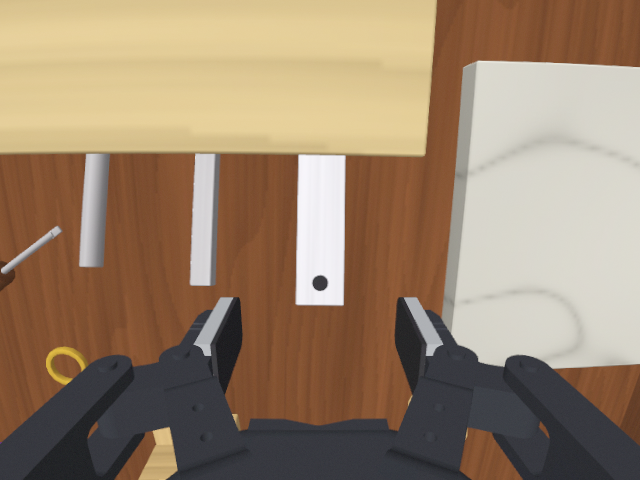

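The wrist view shows the flat bar with its hole at (320,283). Its raised end is at row 304, it lies centrally between the jaws, and it runs in line with the image columns.

```bash
python3 - <<'E'
from fit import *
d=load("b")["wrist"];P=cloud(d)
Q=P[160:312,285:358].reshape(-1,3);Q=Q[np.isfinite(Q[:,0])&(Q[:,2]>50)&(Q[:,2]<125)&(Q[:,1]<183)]
def f(x): return union(R.from_euler('ZYX',x[3:]).inv().apply(Q-x[:3]),[((130,0,0),(130,15,4))])
x=np.array([648,93,102,np.radians(92),np.radians(20),0.])
for _ in range(3): x=least_squares(f,x,loss='soft_l1',f_scale=1.5,x_scale=[1,1,1,.02,.02,.02]).x
print(len(Q),x[:3].round(1),np.degrees(x[3:]).round(2),np.median(abs(f(x))))
b=R.from_euler('ZYX',x[3:]).as_matrix()[:,0]; print((x[:3]+25*b).round(1))
E
```

```text
6893 [647.3  94.9 101.8] [ 9.131e+01  1.998e+01 -6.000e-02] 0.4403693075716699
[646.8 118.3  93.3]
```

```bash
python3 -m inch '[-5,1,15,0,0,0.5,62, -5,1,25,0,0,0.4,62, 0,0,25,0,0,0,62, 0,0,20,0,0,0,62, 0,0,12,0,0,0,62, 0,0,7,0,0,0,62, 0,0,0,0,0,0,62, 0,0,0,0,0,0,62]' 60 ; python3 - <<'E'
from h import *
delta([646.8,118.3,96.3],frame(91.3,0))
o=grab(("wrist","scene"),"c")
cv2.imwrite("pics/scene_c2.png",cv2.resize(o["scene"]["color"][150:350,380:620],(720,600)))
E
```

```text
time: 4.32
tcp_pos: [647.6, 117.7, 95.9]
tool_rot: [0.699, 0.715, 0.0, 0.0]
ft_force: [0.2, 0.6, 0.2]
width: 62.0
tcp [647.6 117.7  95.9] t 4.33 w 62.0 F [0.2 0.6 0.2] q [-0.42  0.72  0.24  1.88 -0.29  0.57  0.03]
world d [-0.8  0.6  0.4] tool d now [ 0.6 -0.8 -0.4] tool d after turn [ 0.6 -0.8 -0.4] turn [ 0.06 -0.01  0.05]
```

View pics/scene_c2.png

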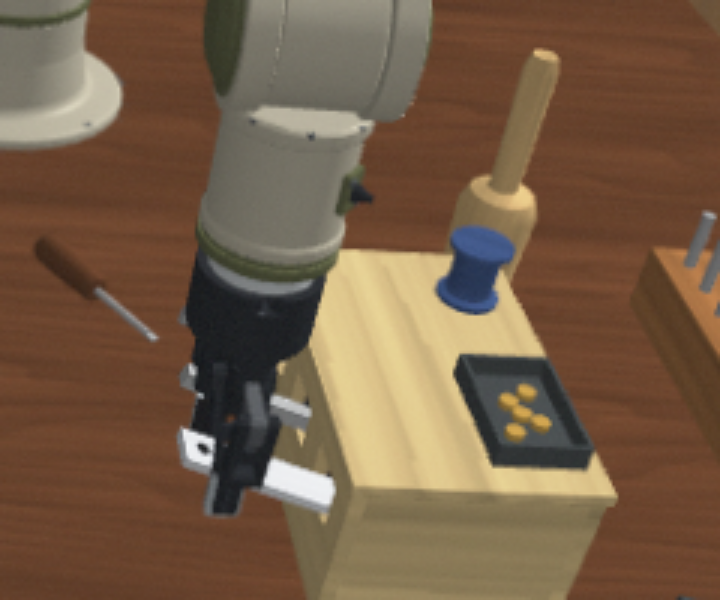

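View pics/wrist_c.png

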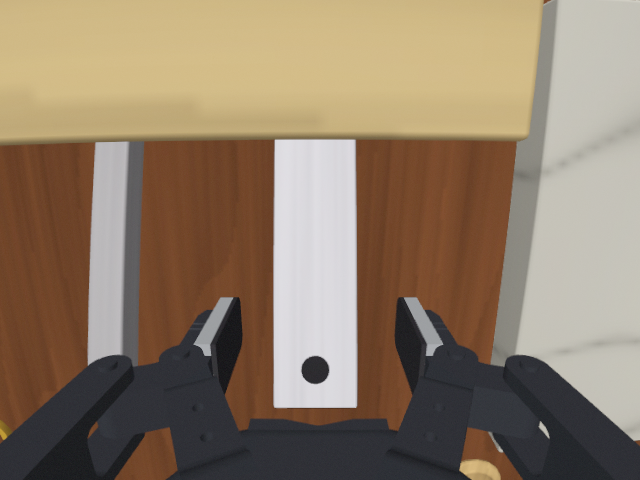

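The jaws straddle the bar, whose end is at row 407 and columns 274–357, nearly centred. I'll close.

```bash
python3 -m inch '[0,-1,0,0,0,0,45, 0,0,0,0,0,0,28, 0,0,0,0,0,0,26, 0,0,0,0,0,0,24, 0,0,0,0,0,0,24, 0,0,0,0,0,0,24]' 80
```

```text
time: 5.18
tcp_pos: [646.3, 117.7, 95.3]
tool_rot: [0.699, 0.715, 0.0, 0.0]
ft_force: [-0.4, -0.4, 1.0]
width: 28.8
```

```bash
python3 -m inch '[-4.7,0,-1.7,0,0,0,24, -9.4,0,-3.4,0,0,0,24, -9.4,0,-3.4,0,0,0,24, 0,0,0,0,0,0,24]'; python3 - <<'E'
from h import *
s=monitor.state();print(s["torque"].round(2))
o=grab(("wrist",),"d")
E
```

```text
time: 5.68
tcp_pos: [647.0, 92.1, 104.3]
tool_rot: [0.7, 0.715, -0.0, 0.001]
ft_force: [0.5, -0.5, 1.4]
width: 28.3
[ 0.01 -0.03  0.02]
```

View pics/wrist_d.png

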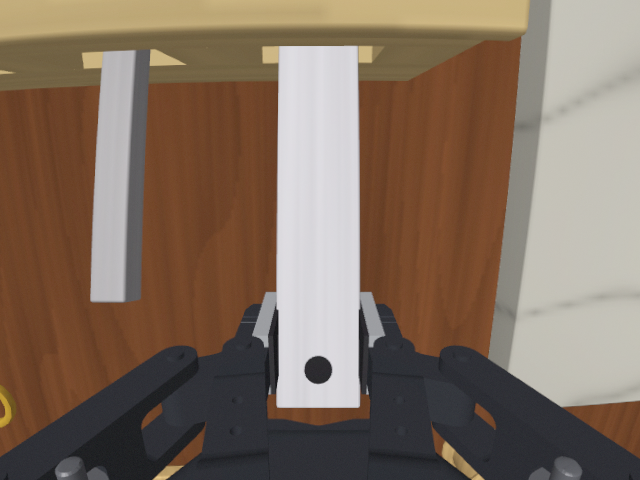

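The bar follows without slipping: its end is still at row 407, and it is centred in the slot. I'll keep drawing it along the slope.

```bash
python3 -m inch '[-13.2,0,-4.8,0,0,0,24, -13.2,0,-4.8,0,0,0,24, -13.2,0,-4.8,0,0,0,24, -13.2,0,-4.8,0,0,0,24, -13.2,0,-4.8,0,0,0,24, -13.2,0,-4.8,0,0,0,24, 0,0,0,0,0,0,24]'; python3 -m inch '[-13.2,0,-4.8,0,0,0,24, -13.2,0,-4.8,0,0,0,24, -13.2,0,-4.8,0,0,0,24, -13.2,0,-4.8,0,0,0,24, -13.2,0,-4.8,0,0,0,24, -13.2,0,-4.8,0,0,0,24, -10,0,-4,0,0,0,24, 0,0,0,0,0,0,24]'; python3 - <<'E'
from h import *
o=grab(("wrist","scene"),"e")
s=monitor.state();print(s["torque"].round(2),s["joints"].round(2))
E
```

```text
time: 6.6
tcp_pos: [648.8, 12.9, 133.2]
tool_rot: [0.7, 0.715, -0.0, 0.001]
ft_force: [0.5, 0.4, 0.6]
width: 28.6
time: 7.6
tcp_pos: [650.9, -75.4, 165.8]
tool_rot: [0.699, 0.715, 0.0, 0.0]
ft_force: [1.1, 0.2, -2.0]
width: 28.3
[-0.16  0.02 -0.  ] [-0.13  0.63  0.25  1.85 -0.23  0.69  0.27]
```

View pics/wrist_e.png

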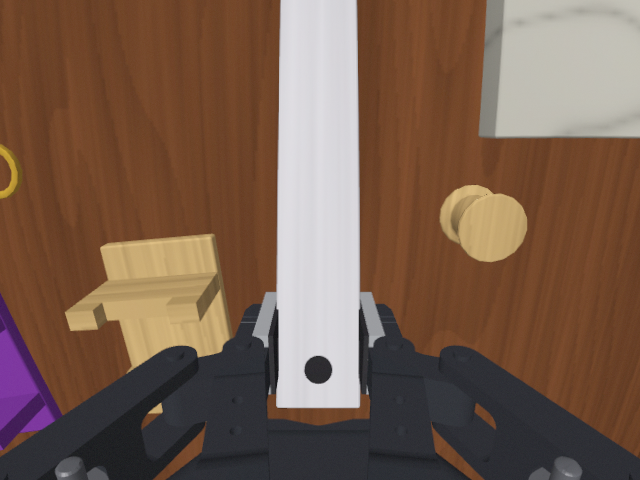

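View pics/scene_e.png

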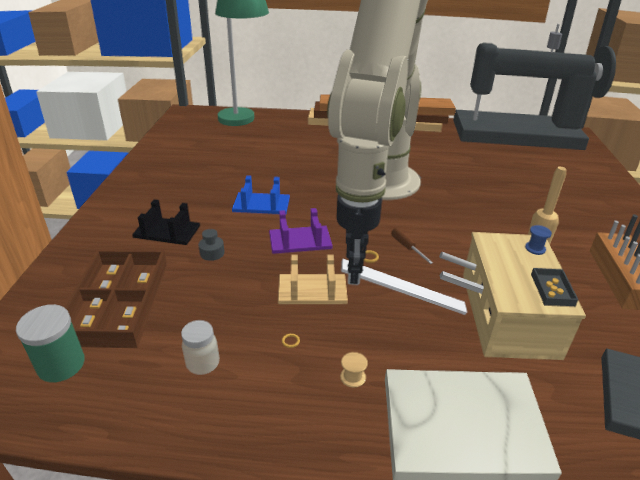

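The bar is fully out of its slot and held well; in the scene view it runs from (345,268) to (463,308). Next I level it and turn it.

```bash
python3 -c "
from h import *
delta([546.4,-265.3,130],frame(96.5,-20))
F=frame(96.5,-20);print(F.round(3))"
```

```text
tcp [650.7 -73.7 165.3] t 7.7 w 28.5 F [ 0.1  0.2 -2.2] q [-0.13  0.63  0.25  1.85 -0.23  0.69  0.27]
world d [-104.3 -191.6  -35.3] tool d now [-189.1 -108.8   35.2] tool d after turn [-179.8 -125.3  -27.9] turn [ 0.89 19.96 -5.09]
[[-0.106  0.994 -0.039]
 [ 0.934  0.113  0.34 ]
 [ 0.342  0.    -0.94 ]]
```

```bash
python3 -m inch '[-10,0,-5,0.2,5,-1.3,24, -10,0,-5,0.2,5,-1.3,24, -10,0,-5,0.2,5,-1.3,24, -10,0,0,0.2,5,-1.2,24, 0,0,0,0,0,0,24, 0,0,0,0,0,0,24]'; python3 - <<'E'
from h import *
delta([546.4,-265.3,140],frame(96.5,-20))
o=grab(("wrist","scene"),"f")
E
```

```text
time: 8.45
tcp_pos: [653.1, -113.4, 174.9]
tool_rot: [0.655, 0.735, 0.116, -0.129]
ft_force: [0.4, -0.1, -2.0]
width: 28.4
tcp [ 653.1 -113.4  174.9] t 8.45 w 28.4 F [ 0.4 -0.1 -2. ] q [ 0.24  0.67 -0.01  1.74 -0.42  0.9   0.64]
world d [-106.7 -151.9  -34.9] tool d now [-142.3 -123.3  -14.7] tool d after turn [-142.4 -123.2  -14.7] turn [0.04 0.02 0.05]
```

View pics/scene_f.png

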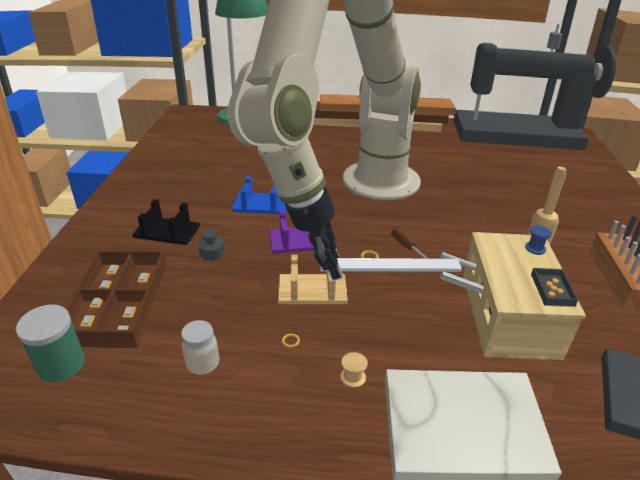

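The bar now looks level, from (330,265) to (460,265) in the scene view. I'll measure it in the hand.

```bash
cat > bar.py <<'E'
from fit import *
def barfit(tag,cams,guess,rad=30):
    # guess: center xyz,yaw,pitch
    s=monitor.state()
    for n in cams:
        d=load(tag)[n];P=cloud(d).reshape(-1,3);C=d["color"].reshape(-1,3).astype(int)
        ok=np.isfinite(P[:,0])&(C.min(1)>120)&(C.max(1)-C.min(1)<30)
        P=P[ok]
        x=np.array([*guess[:3],*np.radians(guess[3:]),0.])
        for g in (25,10,6,6):
            u=lambda x,Q: union(R.from_euler('ZYX',x[3:]).inv().apply(Q-x[:3]),[((0,0,0),(130,15,4))])
            Q=P[abs(u(x,P))<g]
            x=least_squares(lambda x:u(x,Q),x,loss='soft_l1',f_scale=1.5,x_scale=[1,1,1,.02,.02,.02]).x
        L=R.from_euler('ZYX',x[3:]).inv().apply(Q-x[:3])
        print(n,len(Q),"centre",x[:3].round(1),"ypr",np.degrees(x[3:]).round(2),np.median(abs(u(x,Q))).round(2),"ext",np.percentile(L[:,0],[0.5,99.5]).round(1))
E
python3 - <<'E'
from bar import *
barfit("f",("scene","wrist"),[641,-8,172,96.5,0])
E
```

```text
scene 1537 centre [642.2  -8.3 172.5] ypr [96.69  0.74 -0.51] 0.68 ext [-95.7 129.8]
wrist 32811 centre [640.6  -7.4 171.2] ypr [96.68  0.75 -0.13] 0.42 ext [-129.7   22.1]
```

View pics/wrist_f.png

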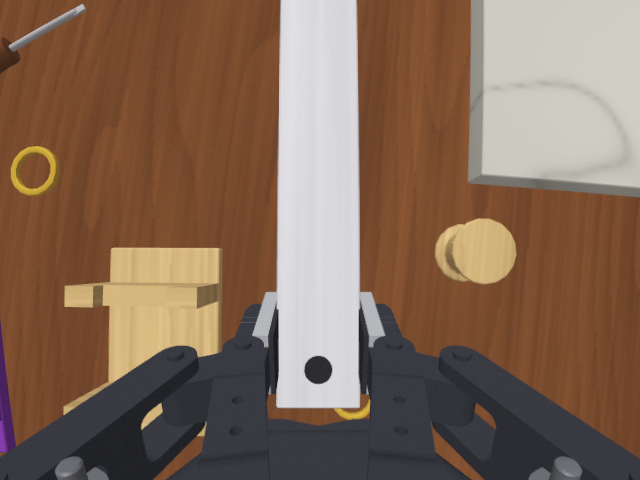

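```bash
python3 - <<'E'
from fit import *
for t,n in (("f","wrist"),("e","wrist"),("f","scene")):
    d=load(t)[n]
    P=cloud(d).reshape(-1,3);C=d["color"].reshape(-1,3).astype(int)
    P=P[np.isfinite(P[:,0])&(C[:,2]-C[:,0]>35)]
    x,m,e=fit(P,REST,[534.,-161,np.pi/2+.11]); print(t,n,"rest",np.round(x,3),np.degrees(x[2]),m,e)
F=frame(96.6,-20.7)
for w in ([-107,-152.7,-60],[0,0,-40],[0,0,-10]): print((F.T@np.array(w)).round(1))
E
```

```text
f wrist rest [ 5.33865e+02 -1.62057e+02  1.68100e+00 -2.38000e-01] 96.30348869317675 13800 0.4193983741196474
e wrist rest [ 5.33873e+02 -1.62004e+02  1.68000e+00 -1.76000e-01] 96.28274124261932 14170 0.3478867621987538
f scene rest [ 534.788 -160.473    1.686    0.774] 96.61595607625546 1981 0.8723497071797297
[-151.6 -123.8    6.9]
[-14.1  -0.   37.4]
[-3.5 -0.   9.4]
```

```bash
python3 -m inch '[-12,-10,0,0,0.7,0,24, -23,-19,1,0,0,0,24, -24,-19,1,0,0,0,24, -24,-19,1,0,0,0,24, -24,-19,1,0,0,0,24, -23,-19,1,0,0,0,24, -22,-18.8,2,0,0,0,24, 0,0,0,0,0,0,24, 0,0,0,0,0,0,24]'; python3 - <<'E'
from bar import *
o=grab(("wrist","scene","side"),"g")
barfit("g",("scene","wrist","side"),[534.5,-161,112,96.5,0])
s=monitor.state();print(s["tcp_pos"].round(1),s["joints"].round(2),s["time"])
E
```

```text
time: 9.68
tcp_pos: [546.1, -267.3, 114.9]
tool_rot: [0.655, 0.734, 0.12, -0.134]
ft_force: [0.4, 0.3, -2.4]
width: 28.6
scene 1197 centre [ 535.8 -162.8  113.9] ypr [ 9.646e+01 -9.000e-02 -1.070e+00] 0.79 ext [-100.3  130. ]
wrist 32757 centre [ 534.3 -161.2  112.7] ypr [ 9.63e+01  0.00e+00 -7.00e-02] 0.42 ext [-129.7   22.1]
side 670 centre [ 535.  -161.9  112.9] ypr [ 9.63e+01 -8.00e-02  1.20e+00] 1.01 ext [-131.4  128.1]
[ 546.7 -266.7  115.1] [ 0.51  0.72 -0.01  1.84 -0.39  0.84  0.92] 9.825
```

View pics/scene_g.png

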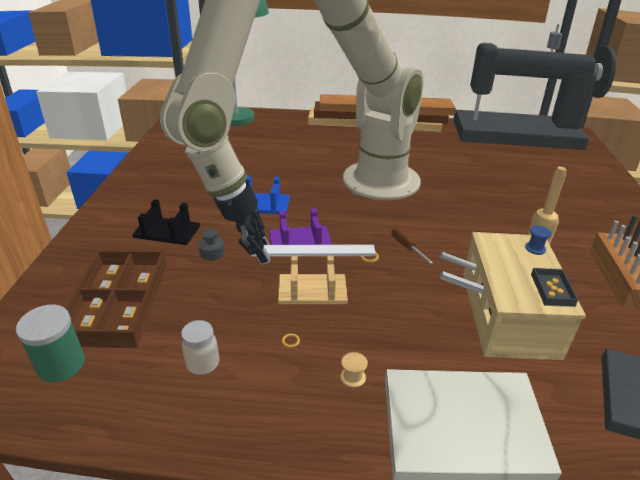

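View pics/wrist_g.png

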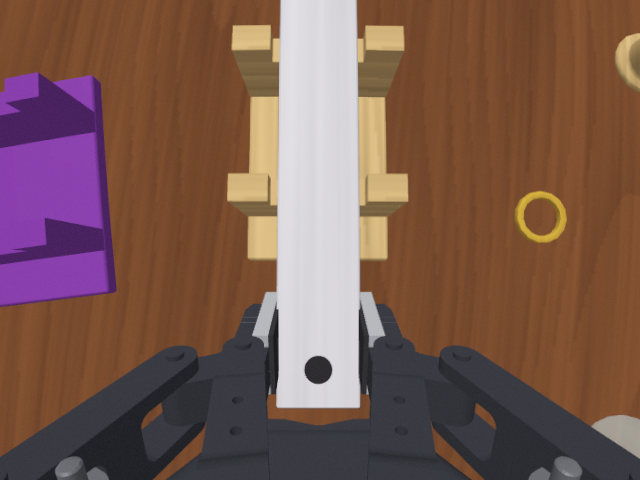

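Over the wooden rest the bar lies inside both notches in the wrist view: lips at columns 230–275 and 360–407, bar at 277–358. The fits agree to about 1–2 mm. I'll lower it.

```bash
python3 -m inch '[-3.5,0,9.4,0,0,0,24, -4.6,0,12.2,0,0,0,24, -4.6,0,12.2,0,0,0,24, -3.2,0,8.4,0,0,0,24, -1.4,0,3.7,0,0,0,24, 0,0,0,0,0,0,24, 0,0,0,0,0,0,24]'; python3 -m inch '[-0.35,0,0.94,0,0,0,24, -0.35,0,0.94,0,0,0,24, 0,0,0,0,0,0,24, 0,0,0,0,0,0,24]'; python3 - <<'E'
from bar import *
o=grab(("wrist","scene","side"),"h")
barfit("h",("scene","wrist","side"),[534.5,-161,60,96.5,0])
E
```

```text
time: 10.7
tcp_pos: [546.2, -267.8, 66.0]
tool_rot: [0.655, 0.734, 0.12, -0.133]
ft_force: [-0.7, -0.7, -1.5]
width: 28.5
time: 11.2
tcp_pos: [546.1, -267.6, 63.7]
tool_rot: [0.655, 0.734, 0.12, -0.134]
ft_force: [0.3, -0.4, -1.3]
width: 28.6
scene 1152 centre [ 535.2 -162.5   62.6] ypr [ 9.651e+01 -9.000e-02 -1.590e+00] 0.84 ext [-98.8 129.5]
wrist 32800 centre [ 533.9 -161.6   61.4] ypr [ 9.638e+01  2.000e-02 -1.200e-01] 0.42 ext [-129.6   22.1]
side 656 centre [ 534.5 -163.4   61.7] ypr [9.619e+01 2.000e-02 8.000e-02] 1.01 ext [-131.1  130.2]
```

View pics/wrist_h.png

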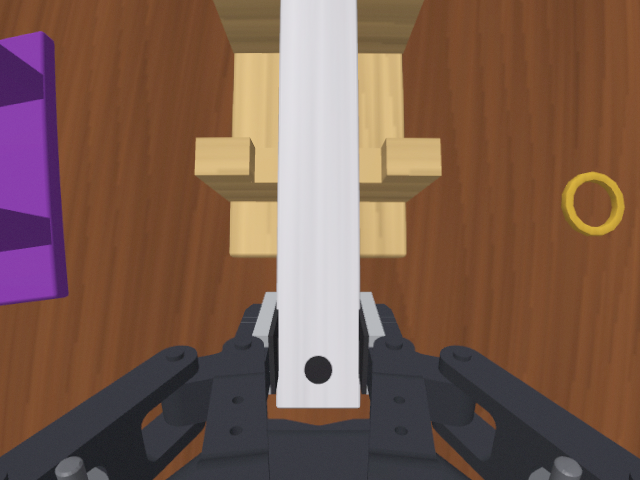

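```bash
python3 -m inch '[0.6,0,1.3,0,0,0,24, -0.2,0,0.5,0,0,0,24, 0,0,0,0,0,0,24, 0,0,0,0,0,0,24]'; python3 -m inch '[-0.2,0,0.5,0,0,0,24, 0,0,0,0,0,0,24, 0,0,0,0,0,0,24]'; python3 -m inch '[-0.2,0,0.5,0,0,0,24, 0,0,0,0,0,0,24, 0,0,0,0,0,0,24]'; python3 -c "
from h import *
s=monitor.state();print(s['torque'],s['ft_force'],s['tcp_pos'])"
```

```text
time: 11.85
tcp_pos: [545.9, -266.6, 62.1]
tool_rot: [0.655, 0.734, 0.12, -0.134]
ft_force: [-0.2, 1.1, -1.1]
width: 28.2
time: 12.22
tcp_pos: [546.0, -266.6, 61.6]
tool_rot: [0.655, 0.734, 0.12, -0.134]
ft_force: [0.5, 0.4, -1.2]
width: 28.5
time: 12.6
tcp_pos: [545.9, -266.6, 61.1]
tool_rot: [0.655, 0.734, 0.12, -0.134]
ft_force: [0.3, -0.3, -2.2]
width: 28.2
[-0.70161684 -0.09251045  0.02448419] [ 0.27446687 -0.31077325 -2.2099783 ] [ 545.93941128 -266.647368     61.06520017]
```

```bash
python3 - <<'E'
from bar import *
for i in range(2):
    o=grab(("wrist","side"),"i%d"%i); s=monitor.state();print(s['torque'].round(2),s['ft_force'].round(1))
barfit("i0",("wrist","side"),[534.5,-161,60,96.5,0])
cv2.imwrite("pics/side_i2.png",cv2.resize(o["side"]["color"][190:290,280:410],(780,600),interpolation=cv2.INTER_CUBIC))
E
python3 -m inch '[-0.2,0,0.5,0,0,0,24, 0,0,0,0,0,0,24, 0,0,0,0,0,0,24]'; python3 -c "
from h import *
s=monitor.state();print(s['torque'],s['ft_force'],s['tcp_pos'])"
```

```text
[-0.72 -0.08  0.  ] [-0.6  0.8 -2.7]
[-0.72 -0.1   0.  ] [ 0.3  0.3 -1.5]
wrist 32821 centre [ 533.7 -160.6   58.8] ypr [96.57  0.   -0.12] 0.41 ext [-129.7   22.1]
side 648 centre [ 534.2 -162.5   58.8] ypr [96.18 -0.2   0.55] 1.12 ext [-130.9  130.1]
time: 13.18
tcp_pos: [545.9, -266.7, 60.6]
tool_rot: [0.655, 0.734, 0.12, -0.134]
ft_force: [0.0, -0.5, -0.2]
width: 28.5
[-0.5608484  -0.01671275  0.04432762] [ 0.00410528 -0.48813953 -0.18294716] [ 545.94848383 -266.67732683   60.63813233]
```

View pics/side_i2.png

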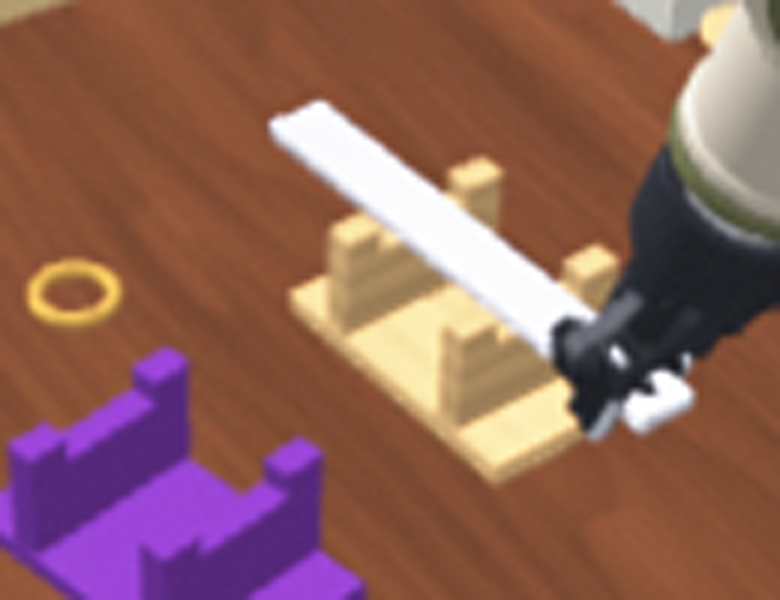

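Light contact is felt: the downward load went from about -2.2 N to -0.2 N. The side view shows the bar in both notches, so I'll release.

```bash
python3 -m inch '[0,0,0,0,0,0,29, 0,0,0,0,0,0,31, 0,0,0,0,0,0,34, 0,0,0,0,0,0,40, 0,0,0,0,0,0,50, 0,0,0,0,0,0,60, 0,0,0,0,0,0,60]' 20; python3 - <<'E'
from bar import *
o=grab(("wrist",),"j")
barfit("j",("wrist",),[534.5,-161,60,96.5,0])
E
```

```text
time: 14.05
tcp_pos: [545.9, -266.7, 60.6]
tool_rot: [0.655, 0.734, 0.12, -0.134]
ft_force: [0.9, 0.6, 0.2]
width: 59.7
wrist 32562 centre [ 533.7 -160.8   58.7] ypr [ 9.667e+01  6.000e-02 -6.000e-02] 0.4 ext [-129.7   21.9]
```

View pics/wrist_j.png

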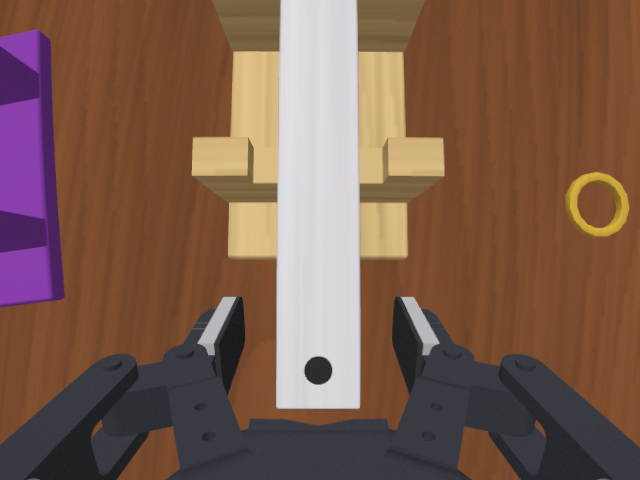

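The jaws are open and the bar has stayed put. I'll back off along the fingers and check.

```bash
python3 -m inch '[0,0,-8,0,0,0,60, 0,0,-15,0,0,0,60, 0,0,-25,0,0,0,60, 0,0,-30,0,0,0,60, 0,0,-30,0,0,0,60, 0,0,-20,0,0,0,60, 0,0,0,0,0,0,60, 0,0,0,0,0,0,60]'; python3 - <<'E'
from bar import *
o=grab(("scene","side","wrist"),"k")
barfit("k",("scene","wrist","side"),[534.5,-161,59,96.5,0])
for n in ("scene","side","wrist"):
    d=o[n];P=cloud(d).reshape(-1,3);C=d["color"].reshape(-1,3).astype(int)
    P=P[np.isfinite(P[:,0])&(C[:,2]-C[:,0]>35)]
    x,m,e=fit(P,REST,[534.,-161,np.pi/2+.11]);print(n,"rest",x.round(2),np.degrees(x[2]).round(2),m,e)
cv2.imwrite("pics/scene_k2.png",cv2.resize(o["scene"]["color"][210:330,230:390],(800,600),interpolation=cv2.INTER_CUBIC))
E
```

```text
time: 15.1
tcp_pos: [550.6, -311.3, 180.1]
tool_rot: [0.655, 0.734, 0.12, -0.134]
ft_force: [-0.6, 0.6, -0.3]
width: 60.1
scene 1275 centre [ 535.  -161.4   59.9] ypr [ 9.654e+01 -1.000e-02 -1.670e+00] 0.82 ext [-127.4  129.1]
wrist 11675 centre [ 534.4 -160.8   58.7] ypr [9.641e+01 6.000e-02 1.000e-01] 0.43 ext [-129.6   68.2]
side 817 centre [ 534.6 -162.6   59. ] ypr [96.55 -0.11  0.96] 1.12 ext [-130.1  129. ]
scene rest [ 534.76 -160.65    1.68    0.82] 96.46 1957 0.8862810723930217
side rest [ 5.3450e+02 -1.6181e+02  1.6800e+00 -1.2000e-01] 96.48 1150 1.1346741712581778
wrist rest [ 5.3385e+02 -1.6201e+02  1.6800e+00 -2.7000e-01] 96.41 12941 0.36978668994849784
```

View pics/scene_k2.png

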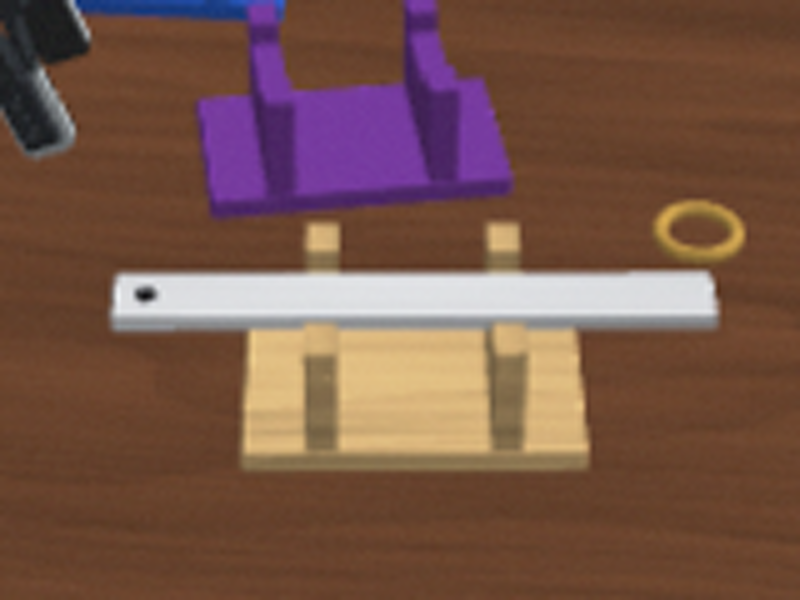

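View pics/wrist_k.png

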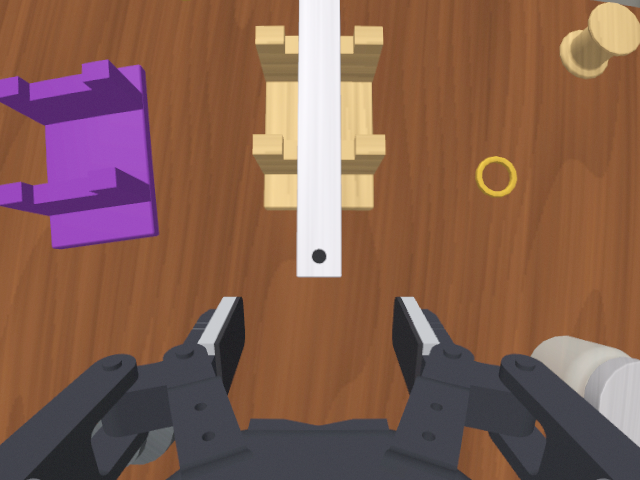

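The bar lies flat in both notches and within about 1 mm of centre. The gripper is clear, so I'll hand it in.

```bash
python3 -c "
from station import order
print(order.close_job())"
```

```text
the job is handed in; nothing more can be done
None
```

I drew the straightedge out of its slot along its slope, levelled it, and laid it in both notches of the wooden rest. I then let go, backed off and handed the job in just after 15 s on the robot's clock.

- **Position:** the last check from all three cameras put the bar's middle within about 1.3 mm of the rest's centre. It was level to about 0.1°, aligned to within 0.1°, and about 59 mm above the table.
- **Disagreements:** the cameras differed by 1–2 mm along the bar, within their calibration. The scene and side views fitted a roll of -1.7° and +1.0°, while the closer wrist view gave 0.1°; I put this down to coarse depth in the far views.
- **Forces and clearance:** the wrist force readings I took stayed below about 3 N. The gripper ended more than 100 mm clear of the bar, and the other bars and look-alike rests were not touched.

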